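Press a brass sleeve into the V-blocks for gauging

TASK

Take the brass sleeve from the stock rack, carry it over without dropping it, and seat it in the pair of V-blocks, level, resting on both sloping sides of both blocks, with its two ends sticking out past the blocks. Then keep it pressed down firmly there, with a push of about 15 N and never hard (no more than 50 N), so that it can be gauged: finish while still holding it pressed down, do not let go. Leave the steel sleeve, spray can, grease jar and wrench where they are.

Things in the scene. Friction and masses are not known exactly. Their poses are not given: they have to be found in the camera images.
- brass_sleeve_center (a point): centre of the brass-coloured sleeve, the one to seat: a cylinder 30 mm in diameter and 140 mm long, about 0.3 kg. Its x axis runs along the cylinder. At the start it lies level across the rack, its axis 55 mm above the table, in either of the rack's two places, 100 mm from the steel sleeve (between axes). The middle 70 mm of its length is free for fingers on both sides and below down to the rack's base board, 10 mm above the table
- steel_sleeve_center (a point): centre of the grey steel sleeve of the same size, lying parallel to the brass one in the rack's other place; to be left alone
- rack: fixed stock rack: plywood base board 130 x 190 x 10 mm with two brown cross bars 94 mm apart (each 16 mm wide, top 40 mm, small stops up to 48 mm above the table); origin on the table under its centre, x along the sleeves, y across them (the places are at y = +50 and -50 mm)
- fixture: fixed fixture: dark steel base plate 170 x 90 x 12 mm with two blue V-blocks, each 30 mm long (along x) and 64 mm wide, 53 mm tall, centred at x = -45 and +45 mm, so there is a free gap of 60 mm between them for fingers, down to the base plate; 90 degree V with its line along x; origin on the table under the fixture's centre
- vee_axis (a point): point midway between the two V-blocks, 58 mm above the table, where the centre of a fully seated 30 mm sleeve lies; x runs along the V. The sleeve reaches 10 mm past each block when centred here
- vee_left: the two bright steel strips (each 30 x 22 x 6 mm) that form the sloping V side on the fixture's +y side, one on each block; origin midway between the strips
- vee_right: the same on the fixture's -y side
- spray_can_center (a point): centre of a red-labelled spray can, 58 mm in diameter, 105 mm tall, standing on the table; bystander
- grease_jar_center (a point): centre of a jar with yellow label and black lid, 68 mm in diameter, 75 mm tall, standing on the table; bystander
- wrench_grip (a point): grip of a steel wrench 170 mm long lying flat on the table beyond the work; bystander

How it is judged:
By the outcome, as a careful person would: the job done as asked, in the order asked, and still so for the second after the job is handed in, while the arm keeps its last pose, push and grip.
It also fails if it takes over 42 s, if anything falls off the work surface, if the arm or the gripper's body presses on something with over 40 N, if the wrist force passes 120 N, or if a joint passes its speed limit or range.

ROBOT

A 6-joint arm with a two-finger parallel gripper is mounted at the origin on the work surface. World frame = base frame: x ahead of the robot, y to its left, z up, the work surface at z = 0. Lengths are in m, angles in degrees, forces in N, time in s.
With the tool pointing down it reaches from about 0.3 to 0.75 m from the base axis. Payload 8.5 kg.
Tool frame: the origin (TCP) lies on the centre line of the jaws, within the pads' length; the fingertips stand 22 mm ahead of it and the grasp point (between the pads) lies 3 mm ahead of it (env.tip_reach is the distance from the TCP to the fingertips, in m); y points along the fingers, z is the direction in which the jaws open and shut, and the axes are right-handed (so a half turn about y gives the same grasp; the last joint's range is limited). The gripper opens to 85 mm and grips with 20 to 120 N. Pads are 22 mm wide; open, the fingers measure 114 mm over their backs; the gripper's body (76 mm by 85 mm) begins 54 mm behind the grasp point. The pads swing forward as they close: fully open they stand 13 mm farther back than shut.
Start: joints at [-79.2, 21.807, 74.336, -0, 83.858, -12.336], TCP at [0.216, -0.506, 0.253] pointing down, gripper open.
Joint ranges: [-178.18, 178.18], [-50.72, 133.34], [12.68, 142.11], [-81.47, 261.47], [9.98, 163.14], [-165.26, 165.26]. Speed limits (degrees/s): [136.94, 136.94, 180, 180, 180, 180].

INTERFACE

Orientations are given as a 3x3 rotation matrix whose columns are the frame's x, y, z axes.
In Python, from rig import env, get_image gives the robot as it stands. The module is installed in compiled form; this text tells all that it offers.
- The arm moves only by the tool carry_out, never from a script. Its argument "targets" is a list that holds one entry, the list of rows, each a list of 7 numbers: the closure, from 0 (fully open) to 1 (shut), then the shift along the world's x, y, z in mm, then the turn, a rotation vector about the world's x, y, z in degrees. In form: [[[claw, dx, dy, dz, ax, ay, az], ...]]. A call has 1 to 20 rows; each row is the pose to reach, as a shift and turn from the pose commanded when the call began; what a row does not reach only later rows make up. A row lasts 1/12 s, in which the tool goes at most 41.7 mm and 7.16 degrees, less where a joint would pass 70% of its speed; a pose out of reach is approached as far as the arm can. A call with a gripper value outside its range is refused whole. The fingers move at their own pace and stop on an object; "squeeze" is the grip in N (left out, the last holds). Time passes only in rows, so rows that repeat a pose let the fingers close. It gives the time, the measured TCP pose, the force and the opening at its end, in the units of the state.
- env.observe(): the state, without advancing time (a new reading comes with each control period).
- get_image(name): name is "scene" or "top" or "wrist"; returns a dict with "img" (400x640x3 uint8, red, green, blue), "fx", "fy", "cx", "cy" (pixels), "rvec" (rotation vector, rad) and "tvec" (3), from world to camera coordinates, as OpenCV has them. Camera axes: x right, y down, z forward; pixel columns grow to the right and rows downward; lengths in m; the calibration is good to about 2 mm. A picture is of the moment at which its call begins. There is no depth.
- env.close_job(): hands the job in, once; it reports no verdict.
The state is a dict: "time_s": time; "q": joint angles; "qvel": joint speeds; "joint_efforts": joint torques, N m; "position": TCP position; "tool_rot": TCP orientation; "ft_force": force on the tool from outside, world axes, zero at the start; "wrist_torque": the same for the moment, N m; "grip_width": finger opening in m.
Only numpy, scipy, OpenCV 4.12 (cv2) and the standard library are available. Lean on these libraries where they do the work, as an engineer would, in place of code of your own. Each camera call takes 0.05 s, during which the arm holds its last target.

## Working session

There is one attempt and no reset: what is moved stays moved. The work goes in short steps, Python scripts to look and compute and a tool call to move; the robot and the scene stay as the last step left them, time stands still between calls to the robot, and variables do not carry over. Pictures are saved under pics/ and viewed, and the job is handed in when it is done.

Besides the shell and the picture viewer there is one more tool, called after "Request:" as name([rows], argument=value, ...), one row to a line, values as JSON. carry_out: Moves the arm, as the interface text tells. Its arguments: {"type":"object","properties":{"targets":{"type":"array"},"squeeze":{"type":"number"}},"required":["targets"]}

```bash
mkdir -p pics
python3 - <<'E'
from rig import env,get_image
import cv2
for n in("scene","top","wrist"):
    d=get_image(n);cv2.imwrite(f"pics/{n}0.png",d["img"][:,:,::-1]);print(n,d["fx"],d["cx"],d["cy"],d["rvec"],d["tvec"])
s=env.observe();print(s,env.tip_reach)
E
```

```text
scene 417.2336932289284 318.06924566197154 200.38783202580876 [ 2.09900681  1.59279646 -0.49219878] [-0.18599671 -0.49830238  1.4897935 ]
top 370.5012643789528 318.96154923610226 196.33424102649687 [ 2.18367898 -2.12125918  0.16691378] [-0.02872469  0.66135644  1.08006765]
wrist 296.0959251250173 318.4393566671803 200.42575240208754 [-2.38083721  1.57127495  0.26496488] [-0.55087909 -0.04131438  0.38084494]
{'time_s': 0.15, 'q': array([-7.91988290e+01,  2.18344197e+01,  7.43701177e+01, -8.33689204e-04,
        8.38574157e+01, -1.23364236e+01]), 'qvel': array([-0.03871425, -0.13664673, -0.06220039, -0.02627199,  0.09471154,
       -0.0315801 ]), 'joint_efforts': array([ 3.51875215e-04, -4.48625708e+01, -2.31343710e+01, -2.43285558e-04,
        3.86770829e-03,  3.70264331e-05]), 'position': array([ 0.21607193, -0.50558473,  0.2528595 ]), 'tool_rot': array([[-9.19563276e-01, -2.16845164e-04,  3.92941896e-01],
       [-3.92941896e-01,  1.05941758e-03, -9.19562692e-01],
       [-2.16886831e-04, -9.99999415e-01, -1.05940905e-03]]), 'ft_force': array([ 0.83197799,  0.01867258, -0.23651678]), 'wrist_torque': array([-0.02138067,  0.0250881 ,  0.02110157]), 'grip_width': 0.08581082437834134} 0.022
```

View pics/scene0.png

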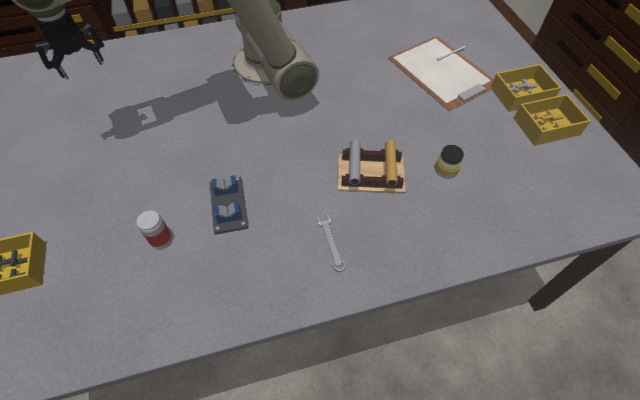

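View pics/top0.png

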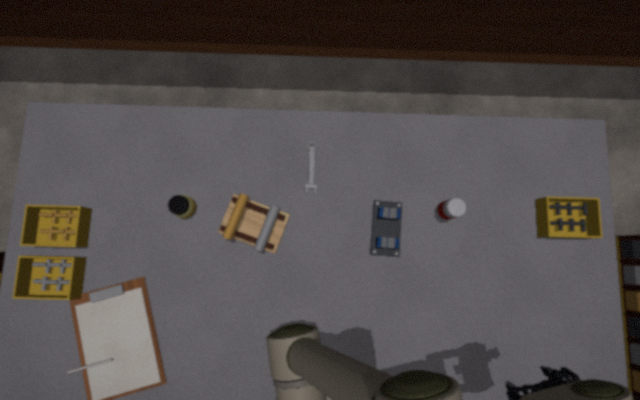

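View pics/wrist0.png

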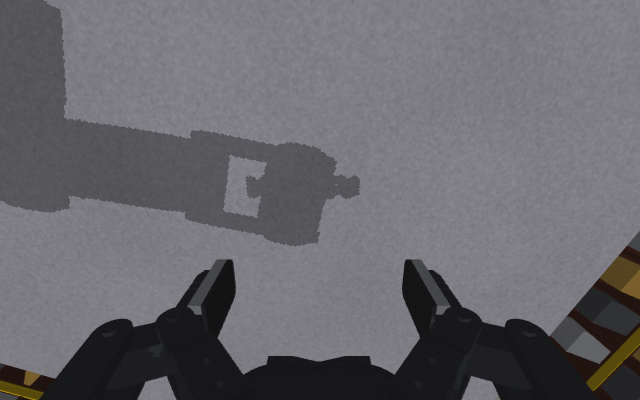

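The top picture shows the brass sleeve near (237,217), the steel one at (268,229) and the fixture near (386,228), with the jar at (181,206) and the can at (452,209). The wrist view shows only bare table and the open fingers. I'll enlarge the areas that matter.

```bash
cat > h.py <<'E'
import numpy as np,cv2
from rig import env,get_image
def proj(d,P):
    K=np.array([[d["fx"],0,d["cx"]],[0,d["fy"],d["cy"]],[0,0,1.]])
    return cv2.projectPoints(np.asarray(P,float).reshape(-1,1,3),np.asarray(d["rvec"],float),np.asarray(d["tvec"],float),K,None)[0].reshape(-1,2)
def back(d,uv,z):
    R=cv2.Rodrigues(np.asarray(d["rvec"],float))[0];c=-R.T@np.asarray(d["tvec"],float)
    out=[]
    for u,v in np.atleast_2d(uv):
        r=R.T@np.array([(u-d["cx"])/d["fx"],(v-d["cy"])/d["fy"],1]);out.append(c+r*(z-c[2])/r[2])
    return np.array(out)
E
python3 - <<'E'
from h import *
d=get_image("top");i=d["img"][:,:,::-1]
a=cv2.resize(i[180:265,210:300],None,fx=6,fy=6,interpolation=cv2.INTER_CUBIC)
b=cv2.resize(i[190:265,360:410],None,fx=6,fy=6,interpolation=cv2.INTER_CUBIC)
c=np.zeros((510,800,3),np.uint8);c[:510,:540]=a;c[:450,540:800]=b[:,:260] if b.shape[1]>=260 else 0
cv2.imwrite("pics/a.png",a);cv2.imwrite("pics/b.png",b)
s=get_image("scene")["img"][:,:,::-1]
cv2.imwrite("pics/c.png",cv2.resize(s[130:240,200:410],None,fx=3.8,fy=3.8,interpolation=cv2.INTER_CUBIC))
h=cv2.cvtColor(i,cv2.COLOR_BGR2HSV)
for n,lo,hi in(("brass",(12,110,60),(30,255,255)),("blue",(100,110,40),(125,255,255))):
    m=cv2.inRange(h,lo,hi);k,l,st,ce=cv2.connectedComponentsWithStats(m)
    for j in range(1,k):
        if st[j,4]>25 and 200<ce[j,0]<420 and 180<ce[j,1]<270:
            y,x=np.where(l==j);print(n,st[j],ce[j],cv2.minAreaRect(np.c_[x,y].astype(np.float32)),back(d,ce[j],.055 if n=="brass" else .05))
E
```

```text
brass [223 194  26  46 523] [235.3040153  216.45889101] ((234.98178100585938, 216.2672576904297), (19.023664474487305, 46.54252243041992), 12.87500286102295) [[0.59255722 0.23888487 0.055     ]]
blue [378 207   5  11  50] [380.12 212.04] ((380.0, 212.0), (10.0, 4.0), 90.0) [[ 0.61911915 -0.19579983  0.05      ]]
blue [397 209   4   9  28] [398.17857143 213.07142857] ((398.5, 213.0), (8.0, 3.0), 90.0) [[ 0.61759453 -0.25056514  0.05      ]]
blue [376 237   5  10  48] [378.08333333 241.64583333] ((378.0, 241.5), (9.0, 4.0), 90.0) [[ 0.53000533 -0.19009413  0.05      ]]
blue [395 238   4  10  30] [396.7        242.73333333] ((396.5, 242.5), (9.0, 3.0), 90.0) [[ 0.52835397 -0.24590746  0.05      ]]
```

View pics/a.png

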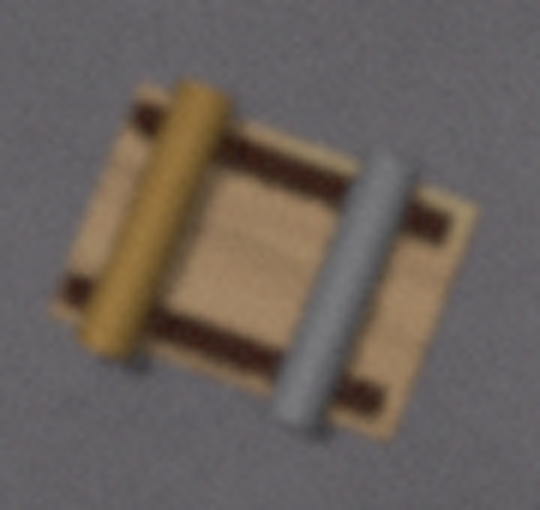

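View pics/b.png

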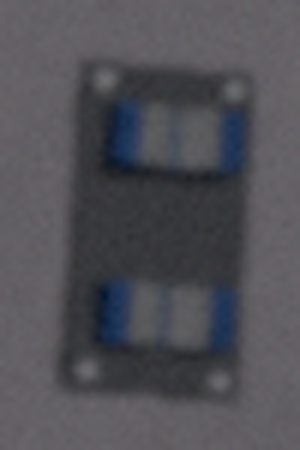

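View pics/c.png

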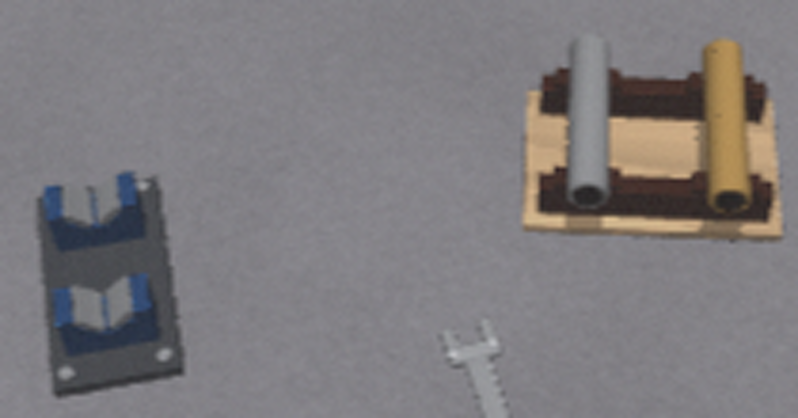

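The crops show the brass axis running from about (205,88) to (107,350) in picture a, in the rack's +y place. The V lines in picture b pass through about (172,137) and (165,315). Next I'll turn these into positions.

Run:
```python
from h import *
d=get_image("top")
f=lambda p,o:(np.array(p)+.5)/6-.5+np.array(o)
# brass top edges silhouettes: ends
for n,p,o,z in(("brass",[(205,85),(107,352)],(210,180),.058),("steel",[(393,152),(300,425)],(210,180),.058),("vee",[(174,137),(165,316)],(360,190),.037),("blueOut",[(126,134),(234,138),(113,314),(222,318)],(360,190),.053),("screws",[(105,80),(235,91),(87,370),(220,381)],(360,190),.013)):
    P=back(d,f(p,o),z);print(n,P.round(4).tolist(),P.mean(0).round(4))
    if len(P)==2:
        e=P[0]-P[1];print(np.linalg.norm(e),np.degrees(np.arctan2(e[1],e[0])))
print(back(d,[(181,206)],.075),back(d,[(454,209)],.105),back(d,[(311,170)],0))
w=get_image("wrist");R=cv2.Rodrigues(w["rvec"])[0];T=env.observe()
c=-R.T@w["tvec"];print("cam in tool",T["tool_rot"].T@(c-T["position"]),(T["tool_rot"].T@R.T).round(3))
```

```text
brass [[0.6615, 0.217, 0.058], [0.5271, 0.2576, 0.058]] [0.5943 0.2373 0.058 ]
0.1403196955974644 -16.80850483011843
steel [[0.6304, 0.1214, 0.058], [0.4942, 0.1609, 0.058]] [0.5623 0.1412 0.058 ]
0.14183295520970102 -16.18133435460609
vee [[0.6201, -0.2241, 0.037], [0.5293, -0.2196, 0.037]] [ 0.5747 -0.2218  0.037 ]
0.09091125447562932 -2.799511050385189
blueOut [[0.6192, -0.1967, 0.053], [0.6188, -0.2511, 0.053], [0.5292, -0.1906, 0.053], [0.5287, -0.2449, 0.053]] [ 0.574  -0.2208  0.053 ]
screws [[0.6515, -0.1927, 0.013], [0.6477, -0.2608, 0.013], [0.5013, -0.1843, 0.013], [0.4976, -0.2527, 0.013]] [ 0.5745 -0.2226  0.013 ]
[[0.61705484 0.39565676 0.075     ]] [[ 0.62839128 -0.39973397  0.105     ]] [[0.75321418 0.01788629 0.        ]]
cam in tool [-0.08538799 -0.12008239  0.00129684] [[-0.     0.945  0.327]
 [-0.    -0.327  0.945]
 [ 1.     0.     0.   ]]
```

The measurements agree with each other: the sleeve lengths come out near 140 mm, the axes are 101 mm apart and the V-blocks about 91 mm apart. The brass sleeve is near (0.594, 0.237) at -16.5°, and the fixture near (0.5745, -0.222) at -3°. I'll hover over the rack.

Request:
carry_out([
  [[0, 378, 743, 0, 0, 0, -39.6], [0, 378, 743, 0, 0, 0, -39.6], [0, 378, 743, 0, 0, 0, -39.6], [0, 378, 743, 0, 0, 0, -39.6], [0, 378, 743, 0, 0, 0, -39.6], [0, 378, 743, 0, 0, 0, -39.6], [0, 378, 743, 0, 0, 0, -39.6], [0, 378, 743, 0, 0, 0, -39.6], [0, 378, 743, 0, 0, 0, -39.6], [0, 378, 743, 0, 0, 0, -39.6], [0, 378, 743, 0, 0, 0, -39.6], [0, 378, 743, 0, 0, 0, -39.6], [0, 378, 743, 0, 0, 0, -39.6], [0, 378, 743, 0, 0, 0, -39.6], [0, 378, 743, 0, 0, 0, -39.6], [0, 378, 743, 0, 0, 0, -39.6], [0, 378, 743, 0, 0, 0, -39.6], [0, 378, 743, 0, 0, 0, -39.6], [0, 378, 743, 0, 0, 0, -39.6], [0, 378, 743, 0, 0, 0, -39.6]],
])

```text
time_s: 2.02
position: [0.5913, 0.233, 0.2533]
tool_rot: [[-0.959, 0.0, -0.283], [0.283, -0.0, -0.959], [-0.0, -1.0, 0.0]]
ft_force: [0.7, -0.6, 0.3]
grip_width: 0.0855
```

Request:
carry_out([
  [[0, 0, 0, 0, 0, 0, 0], [0, 0, 0, 0, 0, 0, 0], [0, 0, 0, 0, 0, 0, 0]],
])

```text
time_s: 2.27
position: [0.5905, 0.2305, 0.253]
tool_rot: [[-0.959, -0.001, -0.283], [0.283, -0.0, -0.959], [0.001, -1.0, 0.001]]
ft_force: [0.0, -0.5, 0.0]
grip_width: 0.0857
```

Run:
```python
from h import *
d=get_image("wrist");cv2.imwrite("pics/w1.png",d["img"][:,:,::-1]);s=env.observe();print(s["position"],s["q"],s["ft_force"])
h=cv2.cvtColor(d["img"],cv2.COLOR_RGB2HSV)
a=np.radians(-16.5);e=np.array([np.cos(a),np.sin(a),0])
print(proj(d,[np.array([.594,.237,.055])+k*e*.07 for k in(-1,0,1)]))
```

```text
[0.59052992 0.22991244 0.25343423] [ 1.05923652e+01  3.04656063e+01  5.97158326e+01 -1.38023381e-02
  8.98339585e+01  1.17099436e+02] [-0.6584342  -0.54457892  0.99377811]
[[311.80901282 235.85530378]
 [311.40520577 178.66134505]
 [310.94082915 112.88850381]]
```

View pics/w1.png

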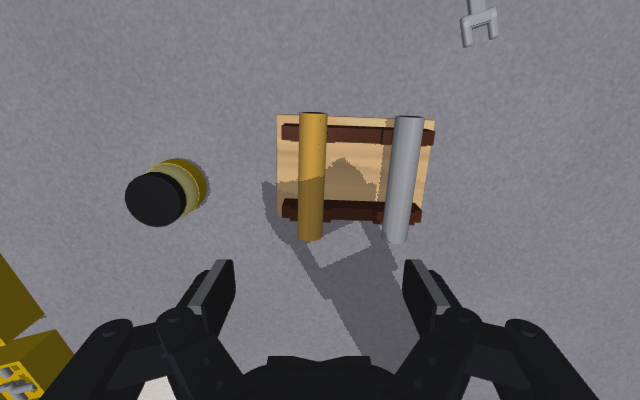

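The wrist view shows the brass sleeve from (313,113) to (311,241), lined up with the image, the steel sleeve to its right at columns 390–420, and the jar well clear. Now I'll fit its edges.

```bash
cat > fit.py <<'E'
from h import *
from scipy.optimize import least_squares
def cyl(d,x,y,a,z=.055,L=.14,r=.015):
    e=np.array([np.cos(a),np.sin(a),0]);n=np.array([-e[1],e[0],0]);c=np.array([x,y,z]);P=[]
    for s in(-1,1):
        for t in np.linspace(0,2*np.pi,40):P.append(c+s*L/2*e+r*np.cos(t)*n+r*np.sin(t)*np.array([0,0,1]))
    return cv2.convexHull(proj(d,P).astype(np.float32))[:,0]
def fitmask(d,m,p0,z):
    # compare moments of silhouette
    def mom(M):
        A=M["m00"];return np.array([A**.5*.3,M["m10"]/A,M["m01"]/A,M["mu20"]/A/8,M["mu11"]/A/8,M["mu02"]/A/30])
    t=mom(cv2.moments(m,True))
    f=lambda p:(mom(cv2.moments(cyl(d,p[0],p[1],p[2],z).reshape(-1,1,2)))-t)[[1,2,3,4,5]]
    r=least_squares(f,p0,x_scale=[.01,.01,.05],diff_step=1e-3);return r,mom(cv2.moments(cyl(d,*r.x,z).reshape(-1,1,2)))-t
E
python3 - <<'E'
from fit import *
d=get_image("wrist")
h=cv2.cvtColor(d["img"],cv2.COLOR_RGB2HSV)
for y in(120,135,160,175,200,230):print(y,[tuple(h[y,x]) for x in(290,300,305,313,322,328,335)])
E
```

```text
120 [(np.uint8(16), np.uint8(101), np.uint8(200)), (np.uint8(20), np.uint8(164), np.uint8(132)), (np.uint8(20), np.uint8(166), np.uint8(172)), (np.uint8(20), np.uint8(165), np.uint8(196)), (np.uint8(20), np.uint8(165), np.uint8(159)), (np.uint8(17), np.uint8(100), np.uint8(198)), (np.uint8(16), np.uint8(100), np.uint8(201))]
135 [(np.uint8(8), np.uint8(132), np.uint8(81)), (np.uint8(20), np.uint8(162), np.uint8(137)), (np.uint8(20), np.uint8(166), np.uint8(174)), (np.uint8(20), np.uint8(165), np.uint8(193)), (np.uint8(20), np.uint8(166), np.uint8(154)), (np.uint8(7), np.uint8(128), np.uint8(82)), (np.uint8(9), np.uint8(137), np.uint8(78))]
160 [(np.uint8(16), np.uint8(100), np.uint8(196)), (np.uint8(20), np.uint8(165), np.uint8(144)), (np.uint8(20), np.uint8(166), np.uint8(178)), (np.uint8(20), np.uint8(166), np.uint8(190)), (np.uint8(20), np.uint8(166), np.uint8(143)), (np.uint8(17), np.uint8(102), np.uint8(193)), (np.uint8(17), np.uint8(101), np.uint8(195))]
175 [(np.uint8(17), np.uint8(99), np.uint8(203)), (np.uint8(20), np.uint8(165), np.uint8(147)), (np.uint8(20), np.uint8(167), np.uint8(182)), (np.uint8(20), np.uint8(166), np.uint8(187)), (np.uint8(20), np.uint8(162), np.uint8(132)), (np.uint8(17), np.uint8(99), np.uint8(134)), (np.uint8(16), np.uint8(97), np.uint8(134))]
200 [(np.uint8(5), np.uint8(124), np.uint8(35)), (np.uint8(20), np.uint8(162), np.uint8(113)), (np.uint8(20), np.uint8(161), np.uint8(128)), (np.uint8(20), np.uint8(162), np.uint8(123)), (np.uint8(20), np.uint8(156), np.uint8(90)), (np.uint8(6), np.uint8(143), np.uint8(34)), (np.uint8(10), np.uint8(127), np.uint8(44))]
230 [(np.uint8(130), np.uint8(16), np.uint8(96)), (np.uint8(20), np.uint8(160), np.uint8(116)), (np.uint8(19), np.uint8(162), np.uint8(129)), (np.uint8(20), np.uint8(162), np.uint8(120)), (np.uint8(165), np.uint8(6), np.uint8(85)), (np.uint8(126), np.uint8(14), np.uint8(92)), (np.uint8(130), np.uint8(15), np.uint8(105))]
```

Run:
```python
from fit import *
for n in("wrist","top"):
    d=get_image(n);s=env.observe();h=cv2.cvtColor(d["img"],cv2.COLOR_RGB2HSV)
    m=cv2.inRange(h,(17,130,50),(24,255,255))
    k,l,st,ce=cv2.connectedComponentsWithStats(m)
    c=[313,175] if n=="wrist" else [236,217]
    m=cv2.morphologyEx((l==l[c[1],c[0]]).astype(np.uint8),cv2.MORPH_CLOSE,np.ones((3,3)))
    r,res=fitmask(d,m,[.594,.237,np.radians(-16.5)],.055)
    print(n,m.sum(),r.x[:2],np.degrees(r.x[2]),res.round(2))
print(s["position"],s["tool_rot"])
```

```text
wrist 3336 [0.59474485 0.23737405] -18.567156035265185 [ 0.33 -0.    0.15  0.39  0.01  0.95]
top 248972 [0.41229686 0.29557812] -265.56678864581903 [ -142.8   -110.6     79.18 -4118.49   -25.98  -454.09]
[0.59066195 0.22964812 0.25387725] [[-9.58569358e-01  5.21817491e-04 -2.84858762e-01]
 [ 2.84858808e-01  1.46499681e-05 -9.58569486e-01]
 [-4.96025152e-04 -9.99999864e-01 -1.62687319e-04]]
```

Run:
```python
from fit import *
d=get_image("wrist");h=cv2.cvtColor(d["img"],cv2.COLOR_RGB2HSV)
mb=cv2.inRange(h,(17,130,50),(24,255,255))
def axis(m,c0,r0,r1,p0):
    rows=np.arange(r0,r1);obs=[]
    for r in rows:
        x=np.where(m[r,c0[0]:c0[1]])[0]+c0[0];obs.append((x.min()-.5,x.max()+.5))
    obs=np.array(obs)
    def f(p):
        H=cyl(d,p[0]+0,p[1],p[2]);out=[]
        M=[]
        for r in rows:
            xs=[]
            for A,B in zip(H,np.roll(H,-1,0)):
                if (A[1]-r)*(B[1]-r)<=0 and A[1]!=B[1]:xs.append(A[0]+(r-A[1])/(B[1]-A[1])*(B[0]-A[0]))
            M.append((min(xs),max(xs)))
        M=np.array(M);return (M-obs)
    e=lambda q:np.r_[f([p0[0]-q[0]*np.sin(q[1]),p0[1]+q[0]*np.cos(q[1]),q[1]]).ravel()]
    R=least_squares(e,[0,np.radians(-16.5)],x_scale=[.01,.03],diff_step=1e-3,loss='soft_l1');q=R.x
    print([p0[0]-q[0]*np.sin(q[1]),p0[1]+q[0]*np.cos(q[1])],np.degrees(q[1]),np.abs(e(q)).mean(),e(q).reshape(-1,2).mean(0))
axis(mb,(290,335),120,230,(.5947,.2374))
# steel: low sat grey brighter, only over rack rows
ms=((h[:,:,1]<60)&(h[:,:,2]>60)).astype(np.uint8)
axis(ms,(383,424),135,205,(.5630,.1412))
# table jar sanity, bars
v=cv2.resize(d["img"][100:255,265:445,::-1],None,fx=4,fy=3.8,interpolation=cv2.INTER_CUBIC);cv2.imwrite("pics/w1z.png",v)
```

```text
[np.float64(0.5947047395207593), np.float64(0.23741407531522946)] -18.609703307017895 0.3736437721289863 [-0.35443655  0.34772311]
[np.float64(0.5633230810078925), np.float64(0.14219671639155823)] -17.959862014571662 1.4930407488307709 [ 0.12615251 -2.27363571]
```

View pics/w1z.png

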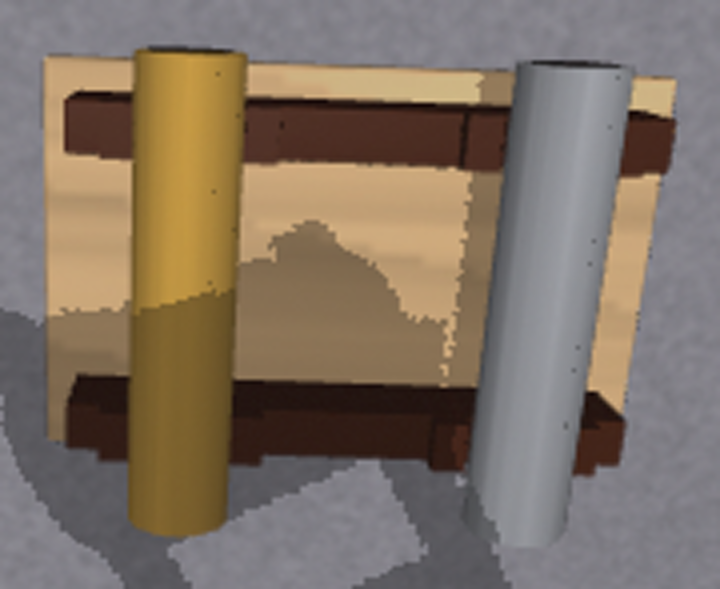

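The wrist view zoomed shows the brass axis at about -18.3°, and the direction between the two sleeves agrees (-18.4°). The centre at (0.5946, 0.2374) matches the top view. I'll descend in stages.

Request:
carry_out([
  [[0, 4, 8, -40, 0, 0, -1.8], [0, 4, 8, -80, 0, 0, -1.8], [0, 4, 8, -110, 0, 0, -1.8], [0, 4, 8, -110, 0, 0, -1.8], [0, 4, 8, -110, 0, 0, -1.8], [0, 4, 8, -110, 0, 0, -1.8]],
])

```text
time_s: 3.02
position: [0.5959, 0.2386, 0.1459]
tool_rot: [[-0.949, 0.004, -0.314], [0.314, 0.001, -0.949], [-0.003, -1.0, -0.002]]
ft_force: [-0.3, 0.3, 0.6]
grip_width: 0.0855
```

Run:
```python
from h import *
d=get_image("wrist");cv2.imwrite("pics/w2.png",d["img"][:,:,::-1]);s=env.observe();print(s["position"],s["tool_rot"])
```

```text
[0.59594186 0.23875091 0.14623323] [[-9.49494804e-01  4.64749480e-03 -3.13748335e-01]
 [ 3.13755767e-01  9.48126716e-04 -9.49503249e-01]
 [-4.11533823e-03 -9.99988751e-01 -2.35841968e-03]]
```

View pics/w2.png

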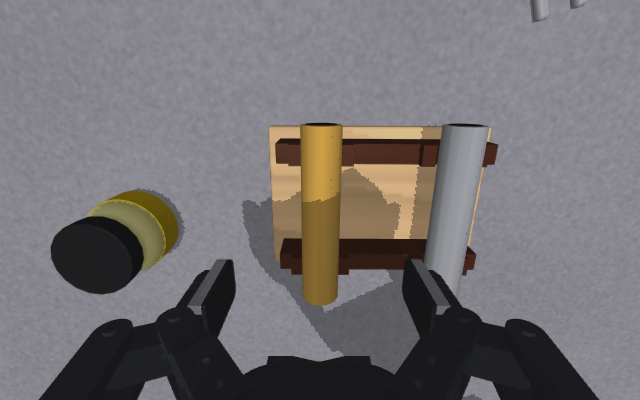

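The sleeve stands at columns 301–342, centred between the fingers, which sit at about 233 and 404. I'll go down to grasp height and close.

Request:
carry_out([
  [[0, -1, -1, -30, 0, 0, 0], [0, -1, -1, -60, 0, 0, 0], [0, -1, -1, -80, 0, 0, 0], [0, -1, -1, -88, 0, 0, 0], [0, -1, -1, -88, 0, 0, 0], [0, -1, -1, -88, 0, 0, 0], [0, -1, -1, -88, 0, 0, 0]],
])

```text
time_s: 3.65
position: [0.595, 0.238, 0.0577]
tool_rot: [[-0.95, 0.004, -0.313], [0.313, 0.001, -0.95], [-0.004, -1.0, -0.002]]
ft_force: [-0.2, 1.0, 0.4]
grip_width: 0.0855
```

Request:
carry_out([
  [[0.4, 0, 0, 0, 0, 0, 0], [0.5, 0, 0, 0, 0, 0, 0], [0.6, 0, 0, 0, 0, 0, 0], [0.7, 0, 0, 0, 0, 0, 0], [0.8, 0, 0, 0, 0, 0, 0], [1, 0, 0, 0, 0, 0, 0], [1, 0, 0, 0, 0, 0, 0], [1, 0, 0, 0, 0, 0, 0], [1, 0, 0, 0, 0, 0, 0], [1, 0, 0, 0, 0, 0, 0]],
], squeeze=60)

```text
time_s: 4.48
position: [0.594, 0.2378, 0.0558]
tool_rot: [[-0.95, 0.001, -0.313], [0.313, 0.0, -0.95], [-0.001, -1.0, -0.0]]
ft_force: [-1.0, 0.4, 5.5]
grip_width: 0.0285
```

Run:
```python
from h import *
d=get_image("wrist");cv2.imwrite("pics/w3.png",d["img"][:,:,::-1]);s=env.observe();print(s["position"],s["tool_rot"],s["ft_force"],s["wrist_torque"],s["grip_width"])
```

```text
[0.59394372 0.23780801 0.05576022] [[-9.49627155e-01  5.72545422e-04 -3.13381459e-01]
 [ 3.13381557e-01  8.83619997e-05 -9.49627291e-01]
 [-5.16013746e-04 -9.99999832e-01 -2.63336130e-04]] [-0.94308352 -0.51822497  4.99178243] [0.00171161 0.24693982 0.0393204 ] 0.02853490547920122
```

View pics/w3.png

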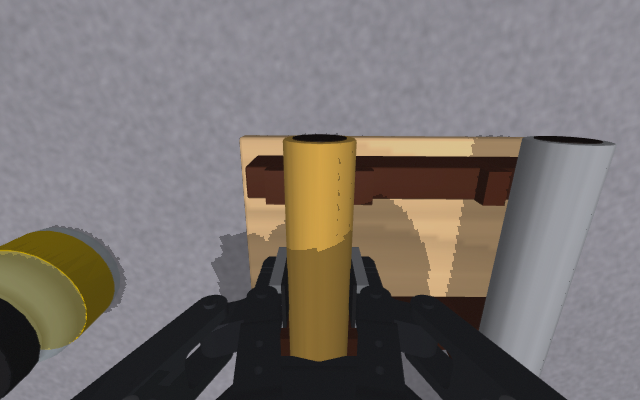

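The pads hold the brass sleeve (opening 28.5 mm), which stands straight at columns 284–356, and the steel one has not moved. I'll lift.

Request:
carry_out([
  [[1, 0, 0, 8, 0, 0, 0], [1, 0, 0, 18, 0, 0, 0], [1, 0, 0, 33, 0, 0, 0], [1, 0, 0, 53, 0, 0, 0], [1, 0, 0, 75, 0, 0, 0], [1, 0, 0, 100, 0, 0, 0], [1, 0, 0, 122, 0, 0, 0], [1, 0, 0, 136, 0, 0, 0], [1, 0, 0, 145, 0, 0, 0], [1, 0, 0, 145, 0, 0, 0], [1, 0, 0, 145, 0, 0, 0]],
])

```text
time_s: 5.45
position: [0.5936, 0.2377, 0.2]
tool_rot: [[-0.95, -0.001, -0.313], [0.313, -0.0, -0.95], [0.001, -1.0, 0.0]]
ft_force: [0.7, -0.5, -3.3]
grip_width: 0.0285
```

Run:
```python
from h import *
d=get_image("wrist");cv2.imwrite("pics/w4.png",d["img"][:,:,::-1]);s=env.observe();print(s["position"],s["ft_force"],s["wrist_torque"],s["grip_width"])
```

```text
[0.59337054 0.23766815 0.19920598] [-0.52277263 -0.29453244 -2.44151969] [0.04535178 0.00294744 0.01231316] 0.028505229898853977
```

View pics/w4.png

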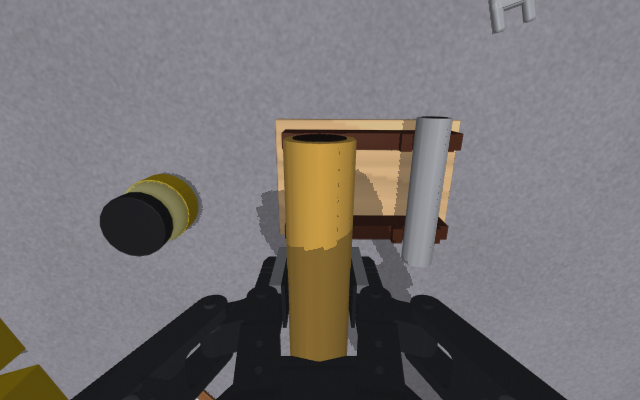

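The sleeve is held level (same pixels as before lifting, 284–356) and the force shows its 3 N weight. The rack and steel sleeve are unmoved. I'll carry it to a spot beside the fixture, so that the V-blocks can be seen past the sleeve.

Request:
carry_out([
  [[1, 0, -8, 0, 0, 0, 0.5], [1, -1, -24, 0, 0, 0, 1], [1, -2, -48, 0, 0, 0, 2], [1, -4, -76, 0, 0, 0, 3], [1, -5, -105, 0, 0, 0, 4], [1, -7, -135, 0, 0, 0, 5], [1, -8, -165, 0, 0, 0, 6], [1, -10, -195, 0, 0, 0, 7.5], [1, -11, -225, 0, 0, 0, 9], [1, -13, -255, 0, 0, 0, 10], [1, -14, -285, 0, 0, 0, 11], [1, -16, -315, 0, 0, 0, 12], [1, -17, -345, 0, 0, 0, 13.5], [1, -18, -368, 0, 0, 0, 14.5], [1, -19, -382, 0, 0, 0, 15.2], [1, -19, -388, 0, 0, 0, 15.2], [1, -19, -388, 0, 0, 0, 15.2], [1, -19, -388, 0, 0, 0, 15.2], [1, -19, -388, 0, 0, 0, 15.2]],
])

```text
time_s: 7.08
position: [0.5747, -0.1492, 0.2001]
tool_rot: [[-0.999, -0.001, -0.053], [0.053, 0.001, -0.999], [0.001, -1.0, -0.0]]
ft_force: [-0.3, -0.5, -2.4]
grip_width: 0.0282
```

Run:
```python
from h import *
d=get_image("wrist");cv2.imwrite("pics/w5.png",d["img"][:,:,::-1]);s=env.observe();print(s["position"],s["tool_rot"],s["ft_force"],s["wrist_torque"],s["grip_width"])
e=d["img"][60:330,:,::-1]
```

```text
[ 0.57481536 -0.14911414  0.20020708] [[-9.98631273e-01 -3.09116230e-04 -5.23018638e-02]
 [ 5.23017407e-02  3.93529484e-04 -9.98631250e-01]
 [ 3.29275453e-04 -9.99999875e-01 -3.76823533e-04]] [ 0.08825836  0.61290563 -2.72362795] [ 0.04120161 -0.01149475 -0.01880248] 0.028565093202987907
```

View pics/w5.png

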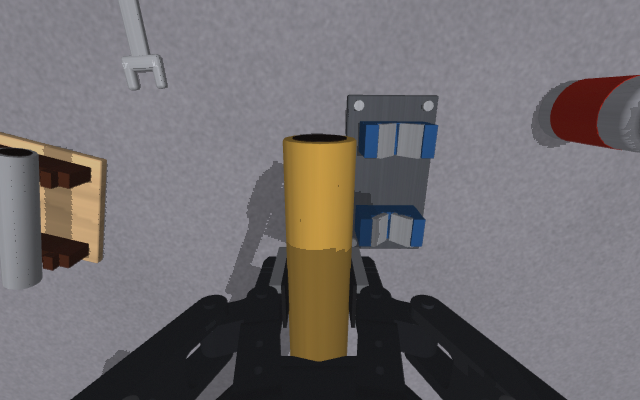

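The fixture is in full view: the far block is at (400,140), the near block at (390,228), and the blue V line is visible at about (397,140) and (387,225). I'll zoom in for corners.

Run:
```python
from h import *
d=get_image("wrist");i=d["img"][:,:,::-1]
cv2.imwrite("pics/w5a.png",cv2.resize(i[90:170,340:445],None,fx=7,fy=7,interpolation=cv2.INTER_CUBIC))
cv2.imwrite("pics/w5b.png",cv2.resize(i[180:255,340:445],None,fx=7,fy=7,interpolation=cv2.INTER_CUBIC))
```

```text
(no output)
```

View pics/w5a.png

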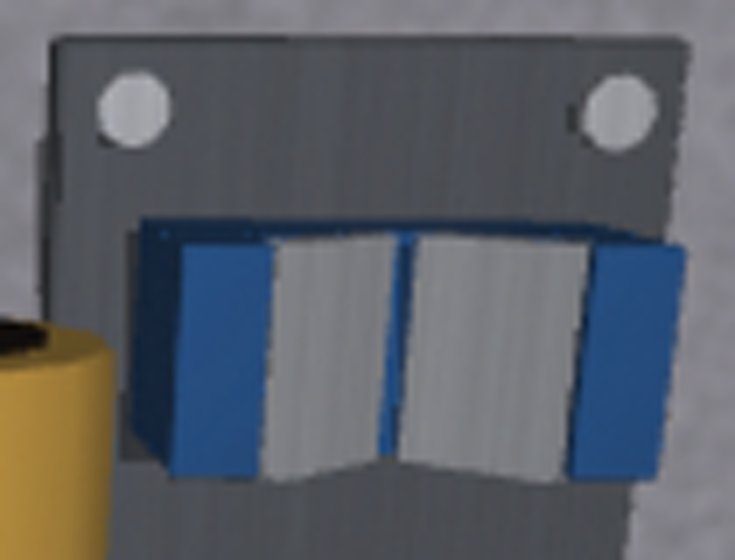

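View pics/w5b.png

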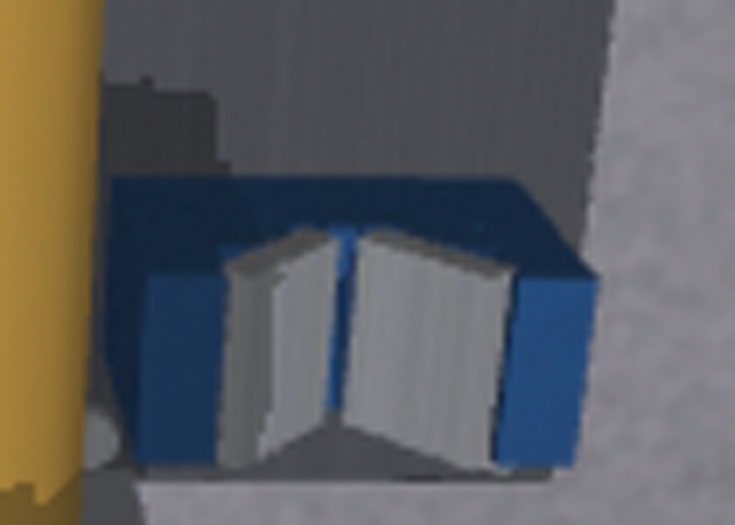

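Run:
```python
from h import *
from scipy.optimize import least_squares
d=get_image("wrist")
A=np.array([(182,243),(170,478),(687,246),(655,479)])/7+[340,90]
B=np.array([(147,272),(135,465),(598,277),(575,466)])/7+[340,180]
uv=np.r_[A,B]-.43
L=np.array([(60,32,53),(30,32,53),(60,-32,53),(30,-32,53),(-30,32,53),(-60,32,53),(-30,-32,53),(-60,-32,53)])/1000.
W=lambda p:np.c_[p[0]+L[:,0]*np.cos(p[2])-L[:,1]*np.sin(p[2]),p[1]+L[:,0]*np.sin(p[2])+L[:,1]*np.cos(p[2]),L[:,2]+p[3]]
for fz in(0,1):
    f=lambda p:(proj(d,W([*p[:3],p[3]*fz]))-uv).ravel()
    r=least_squares(f,[.5745,-.222,-.05,0],x_scale=[.01,.01,.03,.01])
    print(r.x[:2],np.degrees(r.x[2]),r.x[3],r.fun.reshape(-1,2).round(1).tolist())
s=env.observe();print(s["position"])
# held sleeve centre vs tool: back-project sleeve mid columns at sleeve axis height
z=s["position"][2]-.003
print(back(d,[(320,138),(320,250)],z+.015))
```

```text
[ 0.57527186 -0.22282018] -3.2558247169422416 0.0 [[-0.3, -0.4], [-0.5, -0.0], [0.4, -0.4], [0.5, 0.2], [-0.5, 0.4], [-0.3, 0.3], [0.5, -0.1], [0.2, 0.4]]
[ 0.57470783 -0.22334613] -3.269712464107609 -0.0020497786115466587 [[-0.1, 0.1], [-0.2, 0.1], [0.1, 0.0], [0.2, 0.3], [-0.3, 0.1], [-0.1, -0.2], [0.3, -0.4], [-0.0, -0.1]]
[ 0.57486878 -0.14926292  0.20034865]
[[ 0.64696098 -0.15423812  0.21234865]
 [ 0.60174295 -0.15195932  0.21234865]]
```

The fixture fits to within 0.5 px: (0.575, -0.223) at -3.26°. I'll move over it and look from just above.

Request:
carry_out([
  [[1, 0, -10, 0, 0, 0, -0.3], [1, 0, -28, 0, 0, 0, -0.3], [1, 0, -48, -5, 0, 0, -0.3], [1, 0, -64, -20, 0, 0, -0.3], [1, 0, -73, -45, 0, 0, -0.3], [1, 0, -73, -70, 0, 0, -0.3], [1, 0, -73, -90, 0, 0, -0.3], [1, 0, -73, -105, 0, 0, -0.3], [1, 0, -73, -110, 0, 0, -0.3], [1, 0, -73, -110, 0, 0, -0.3], [1, 0, -73, -110, 0, 0, -0.3], [1, 0, -73, -110, 0, 0, -0.3]],
])

```text
time_s: 8.23
position: [0.5754, -0.2236, 0.0916]
tool_rot: [[-0.998, 0.002, -0.059], [0.059, -0.001, -0.998], [-0.002, -1.0, 0.001]]
ft_force: [0.4, 0.1, -2.3]
grip_width: 0.0286
```

Run:
```python
from h import *
d=get_image("wrist");cv2.imwrite("pics/w6.png",d["img"][:,:,::-1]);
i=get_image("scene")["img"][:,:,::-1];cv2.imwrite("pics/s6.png",cv2.resize(i[120:260,150:330],None,fx=4,fy=4,interpolation=cv2.INTER_CUBIC))
s=env.observe();print(s["position"],s["tool_rot"],s["ft_force"],s["wrist_torque"],s["grip_width"])
```

```text
[ 0.57523827 -0.22344533  0.09151193] [[-0.99828288  0.00178365 -0.05855009]
 [ 0.05854809 -0.00115354 -0.99828392]
 [-0.00184813 -0.99999774  0.00104712]] [ 0.11401976  0.01862251 -1.95448843] [0.02053986 0.01552004 0.01458983] 0.028444097043480897
```

View pics/w6.png

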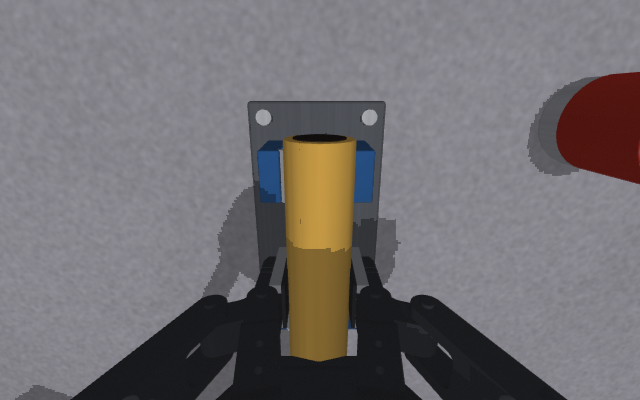

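View pics/s6.png

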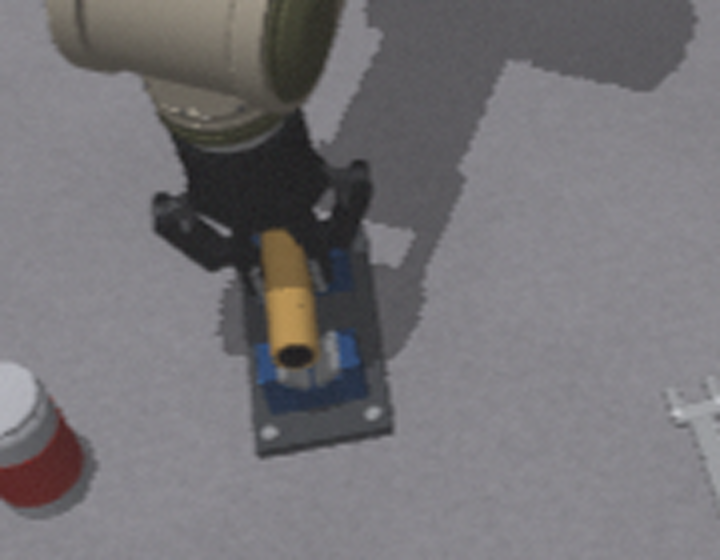

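The wrist view shows the block edges at 258 and 374 (centre 316), while the sleeve is centred at 320. So the sleeve sits about 1.5 mm too far to -y. I'll shift +1.5 mm and lower to just above contact.

Request:
carry_out([
  [[1, 0, 1.5, -6, 0, 0, 0], [1, 0, 1.5, -14, 0, 0, 0], [1, 0, 1.5, -20, 0, 0, 0], [1, 0, 1.5, -25, 0, 0, 0], [1, 0, 1.5, -27, 0, 0, 0], [1, 0, 1.5, -27, 0, 0, 0], [1, 0, 1.5, -27, 0, 0, 0]],
])

```text
time_s: 8.92
position: [0.5749, -0.2218, 0.0632]
tool_rot: [[-0.998, -0.0, -0.059], [0.059, 0.0, -0.998], [0.0, -1.0, -0.0]]
ft_force: [0.1, 0.6, -2.3]
grip_width: 0.0281
```

Run:
```python
from h import *
d=get_image("wrist");cv2.imwrite("pics/w7.png",d["img"][:,:,::-1])
s=env.observe();print(s["position"],s["tool_rot"][2],s["ft_force"],s["wrist_torque"],s["grip_width"])
```

```text
[ 0.57494757 -0.22181445  0.06349839] [-3.61080437e-04 -9.99999922e-01  1.60181270e-04] [ 0.05757992 -0.00732266 -2.48279894] [ 0.02432376 -0.03805122 -0.03609793] 0.02840352366694994
```

View pics/w7.png

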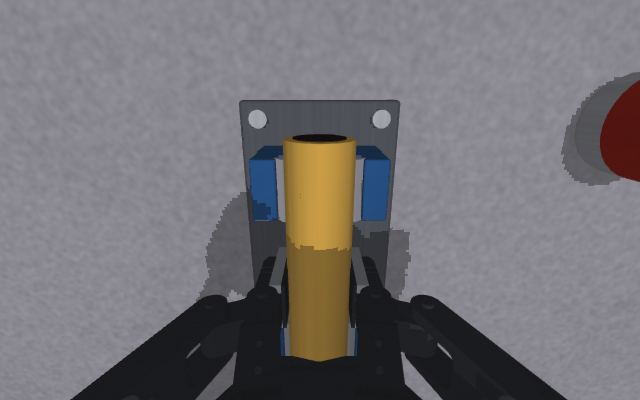

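The sleeve is now centred in the V (blocks 250–390, sleeve 284–355). I'll lower gently and watch the force.

Request:
carry_out([
  [[1, 0, 0, -0.7, 0, 0, 0], [1, 0, 0, -1.4, 0, 0, 0], [1, 0, 0, -2, 0, 0, 0], [1, 0, 0, -2.5, 0, 0, 0], [1, 0, 0, -2.5, 0, 0, 0], [1, 0, 0, -2.5, 0, 0, 0]],
])

```text
time_s: 9.47
position: [0.5748, -0.2217, 0.0608]
tool_rot: [[-0.998, -0.0, -0.059], [0.059, 0.0, -0.998], [0.0, -1.0, -0.0]]
ft_force: [-0.7, -1.2, -2.4]
grip_width: 0.0286
```

Request:
carry_out([
  [[1, 0, 0, -0.4, 0, 0, 0], [1, 0, 0, -0.8, 0, 0, 0], [1, 0, 0, -1, 0, 0, 0], [1, 0, 0, -1, 0, 0, 0], [1, 0, 0, -1, 0, 0, 0]],
])

```text
time_s: 9.88
position: [0.5748, -0.2218, 0.0598]
tool_rot: [[-0.998, 0.0, -0.059], [0.059, -0.0, -0.998], [-0.0, -1.0, 0.0]]
ft_force: [0.1, 0.6, -2.1]
grip_width: 0.0286
```

Request:
carry_out([
  [[1, 0, 0, -0.4, 0, 0, 0], [1, 0, 0, -0.8, 0, 0, 0], [1, 0, 0, -1, 0, 0, 0], [1, 0, 0, -1, 0, 0, 0], [1, 0, 0, -1, 0, 0, 0]],
])

```text
time_s: 10.3
position: [0.5749, -0.2219, 0.0591]
tool_rot: [[-0.998, 0.0, -0.059], [0.059, -0.0, -0.998], [-0.0, -1.0, 0.0]]
ft_force: [-1.2, -0.4, 1.0]
grip_width: 0.0285
```

Run:
```python
from h import *
s=env.observe();print(s["position"],s["tool_rot"],s["ft_force"],s["wrist_torque"],s["grip_width"])
```

```text
[ 0.57491024 -0.22194055  0.05909732] [[-9.98275363e-01  4.50188992e-04 -5.87034666e-02]
 [ 5.87032473e-02 -4.85767444e-04 -9.98275359e-01]
 [-4.77928811e-04 -9.99999781e-01  4.58502116e-04]] [-1.22308268 -0.40096601  0.96830723] [-0.22686778  0.06561819  0.01896833] 0.028509679269458073
```

Request:
carry_out([
  [[1, 0, 0, -0.3, 0, 0, 0], [1, 0, 0, -0.6, 0, 0, 0], [1, 0, 0, -0.6, 0, 0, 0], [1, 0, 0, -0.6, 0, 0, 0], [1, 0, 0, -0.6, 0, 0, 0]],
])

```text
time_s: 10.72
position: [0.575, -0.222, 0.059]
tool_rot: [[-0.998, 0.001, -0.059], [0.059, -0.001, -0.998], [-0.001, -1.0, 0.001]]
ft_force: [-1.9, -0.6, 5.7]
grip_width: 0.0285
```

Run:
```python
from h import *
s=env.observe();print(s["position"],s["tool_rot"][2],s["ft_force"],s["wrist_torque"],s["grip_width"])
```

```text
[ 0.57497474 -0.2219876   0.05901154] [-8.97296570e-04 -9.99999260e-01  8.21547843e-04] [-1.94947583 -0.59866835  5.67582428] [-0.10804388  0.30934717  0.08057331] 0.02853853055373688
```

Request:
carry_out([
  [[1, 0, 0, -0.3, 0, 0, 0], [1, 0, 0, -0.6, 0, 0, 0], [1, 0, 0, -0.8, 0, 0, 0], [1, 0, 0, -0.8, 0, 0, 0], [1, 0, 0, -0.8, 0, 0, 0], [1, 0, 0, -0.8, 0, 0, 0]],
])

```text
time_s: 11.22
position: [0.575, -0.222, 0.0588]
tool_rot: [[-0.998, 0.001, -0.058], [0.058, -0.001, -0.998], [-0.001, -1.0, 0.001]]
ft_force: [-4.8, -0.3, 10.9]
grip_width: 0.0286
```

Run:
```python
from h import *
d=get_image("wrist");cv2.imwrite("pics/w8.png",d["img"][:,:,::-1])
i=get_image("scene")["img"][:,:,::-1];cv2.imwrite("pics/s8.png",cv2.resize(i[160:250,190:270],None,fx=6,fy=6,interpolation=cv2.INTER_CUBIC))
s=env.observe();print(s["position"],s["tool_rot"],s["ft_force"],s["wrist_torque"],s["grip_width"])
```

```text
[ 0.57498017 -0.22202512  0.05887969] [[-0.99829407  0.00115387 -0.05837473]
 [ 0.05837329 -0.00124097 -0.99829405]
 [-0.00122435 -0.99999856  0.0011715 ]] [-4.5127709  -0.07080294 10.812344  ] [0.03561381 0.65248811 0.17998792] 0.02832347756981794
```

View pics/w8.png

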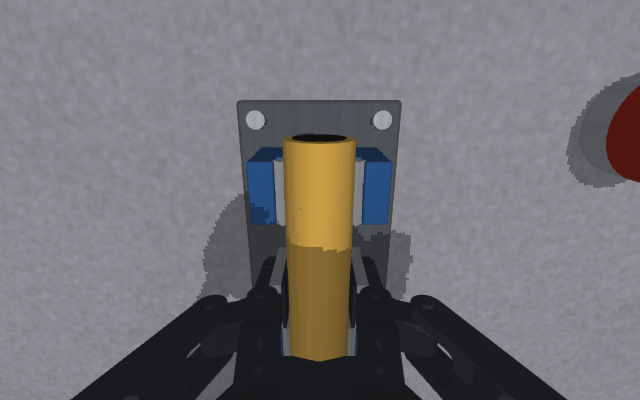

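View pics/s8.png

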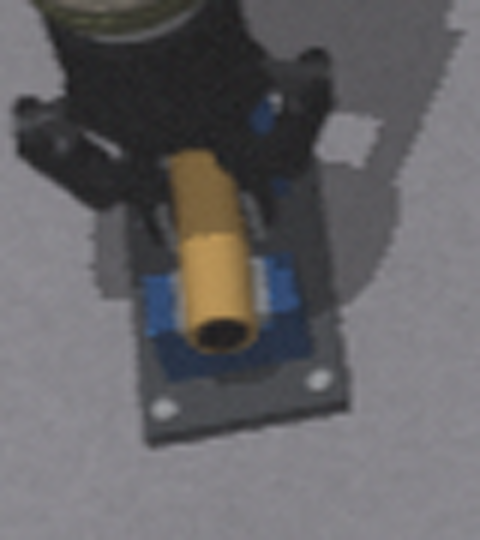

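The sleeve sits between the strips of both blocks: the blocks run 247–391 and the sleeve 284–355, with its end visible past the far block. The axis height is 58 mm as required. I'll add the last few newtons and ease off the 4.5 N lengthwise force.

Request:
carry_out([
  [[1, -0.3, 0, -0.2, 0, 0, 0], [1, -0.5, 0, -0.4, 0, 0, 0], [1, -0.5, 0, -0.5, 0, 0, 0], [1, -0.5, 0, -0.5, 0, 0, 0], [1, -0.5, 0, -0.5, 0, 0, 0], [1, -0.5, 0, -0.5, 0, 0, 0]],
])

```text
time_s: 11.82
position: [0.5749, -0.2221, 0.0588]
tool_rot: [[-0.998, 0.003, -0.058], [0.058, -0.002, -0.998], [-0.003, -1.0, 0.002]]
ft_force: [-3.4, 0.6, 12.5]
grip_width: 0.0285
```

Run:
```python
from h import *
s=env.observe();print(s["position"],s["ft_force"],s["wrist_torque"],s["grip_width"])
```

```text
[ 0.57494749 -0.22210466  0.05883774] [-3.4139204   0.57962039 12.45855437] [0.07651286 0.53249665 0.09392145] 0.028494986199676168
```

Request:
carry_out([
  [[1, -0.2, 0, -0.2, 0, 0, 0], [1, -0.3, 0, -0.3, 0, 0, 0], [1, -0.3, 0, -0.3, 0, 0, 0], [1, -0.3, 0, -0.3, 0, 0, 0], [1, -0.3, 0, -0.3, 0, 0, 0], [1, -0.3, 0, -0.3, 0, 0, 0], [1, -0.3, 0, -0.3, 0, 0, 0], [1, -0.3, 0, -0.3, 0, 0, 0]],
])

```text
time_s: 12.48
position: [0.5749, -0.2221, 0.0588]
tool_rot: [[-0.998, 0.003, -0.058], [0.058, -0.002, -0.998], [-0.004, -1.0, 0.002]]
ft_force: [-2.2, -0.2, 13.6]
grip_width: 0.0284
```

Run:
```python
from fit import *
d=get_image("scene");i=d["img"][:,:,::-1].copy()
a=np.radians(-3.26)
for (x,y,aa,z) in((.5755,-.2228,a,.058),):
    H=cyl(d,x,y,aa,z);print(H.min(0),H.max(0))
h=cv2.cvtColor(d["img"],cv2.COLOR_RGB2HSV);m=cv2.inRange(h,(17,110,40),(25,255,255))
ys,xs=np.where(m[165:250,190:270]);print("brass seen x",xs.min()+190,xs.max()+190,"y",ys.min()+165,ys.max()+165)
t=get_image("top");cv2.imwrite("pics/t9.png",cv2.resize(t["img"][160:270,160:480,::-1],None,fx=2.5,fy=2.5))
for k in range(3):
    get_image("wrist");s=env.observe();print(s["time_s"],s["position"],s["ft_force"],s["wrist_torque"],s["grip_width"])
```

```text
[216.29602 168.90118] [232.64714 218.28647]
brass seen x 219 231 y 185 214
12.6333 [ 0.57493443 -0.22211672  0.05880523] [-2.29432717  1.34808097 13.80081893] [0.23772593 0.3542901  0.14931692] 0.028382037878795688
12.6833 [ 0.57492835 -0.22212915  0.05880157] [-3.46014674  0.59217281 13.55572053] [0.25640455 0.3383966  0.19695087] 0.028146036335899693
12.7333 [ 0.57493691 -0.22211582  0.05879791] [-1.77732604  0.09999747 14.18789843] [0.16620451 0.39380545 0.21883106] 0.028766584896276995
```

View pics/t9.png

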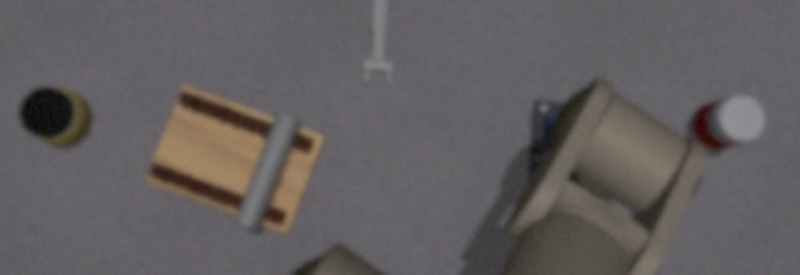

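The top view shows the steel sleeve, jar, can and wrench where they were. The push is steady at about 14 N, plus roughly 2.5 N of sleeve weight on the blocks, and the sleeve's outline fits the seated model in the scene view. I'll hand in.

Run:
```python
from rig import env
print(env.close_job());s=env.observe();print(s["time_s"],s["ft_force"],s["position"])
```

```text
the job is handed in; nothing more can be done
None
the job is handed in; nothing more can be done
```

The brass sleeve is seated in both V-blocks, and the arm is still gripping it and pressing it down. The job was handed in at about 12.7 s, and no verdict is reported.

**Last checks before handing in:**
- **Push:** steady at 13.6–14.2 N downward at the wrist, plus about 2.5 N of sleeve weight on the blocks. Sideways force was at most 3.5 N, and the highest force I read at any point was about 14 N.
- **Height:** the sleeve's axis is at about 58 mm, which is the fully seated height.
- **Level and alignment:** tool tilt is about 0.2°. The wrist view, taken at about 11 N just before the last adjustment, showed the sleeve centred between the strips to about 1 mm.
- **Ends:** the robot-side end was hidden by the gripper. The far end is visible past its block, about where a sleeve centred on the fixture should reach in the scene view.
- **Other objects:** the steel sleeve, jar, can and visible part of the wrench look undisturbed.

**Disagreements:**
- **Sleeve angle on the rack:** the first top-view estimate was about -16.5°, but the wrist camera gave -18.6°. I gripped at about -18.3°.
- **Sideways position at the fixture:** my first position was about 1.5 mm off, and I corrected it before lowering.
- **Finger opening:** it read 28.5 mm on a 30 mm sleeve throughout, and I did not find out why.
- **Scene-camera colour check:** it found the sleeve's lower edge 4 px short of the model, probably because the dark end ring falls outside the colour range.

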